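Open up the shelf tray: release the ratchet stop and push it back

ROBOT

A 6-joint arm with a two-finger parallel gripper is mounted at the origin on the work surface. World frame = base frame: x ahead of the robot, y to its left, z up, the work surface at z = 0. Lengths are in m, angles in rad, forces in N, time in s.
With the tool pointing down it reaches from about 0.35 to 0.775 m from the base axis. Payload 7.3 kg.
Tool frame: the origin (TCP) lies at the very end of the fingers, on their centre line; the grasp point (between the pads) lies 19 mm behind it (robot.pinch_z is the distance from the TCP to the grasp point, in m); z points along the fingers, y is the line along which they close (so a half turn about z gives the same grasp; the last joint's range is limited). The gripper opens to 92 mm and grips with 3 to 60 N. Pads are 19 mm wide; open, the fingers measure 130 mm over their backs; the gripper's body (75 mm by 190 mm) begins 47 mm behind the grasp point.
Start: joints at [-0.146, 0.342, 1.524, -0, 1.275, -0.146], TCP at [0.525, 0, 0.227] pointing down, gripper open.
Joint ranges: [-2.53, 2.53], [-0.77, 2.02], [0.04, 2.7], [-1, 4.14], [0.28, 2.66], [-3.11, 3.11]. Speed limits (rad/s): [2.57, 2.57, 3.14, 3.14, 3.14, 3.14].

INTERFACE

Orientations are given as [roll, pitch, yaw] about the fixed x, y, z axes, in that order (R = Rz(yaw) Ry(pitch) Rx(roll)).
In Python, from cell import robot gives the robot as it stands.
- The arm moves only by the tool move_arm, never from a script. Its argument "motion" is a list of rows, each a list of 6 numbers: the shift along the tool's x, y, z in units of 0.1 m (1.0 is 0.1 m), then the turn, a rotation vector about the tool's x, y, z in units of pi rad (1.0 is pi rad). In form: [[dx, dy, dz, rx, ry, rz], ...]. A call has 1 to 12 rows; each row is the pose to reach, as a shift and turn from the pose commanded when the call began, along the tool's axes at that moment, turning the shorter way round; what a row does not reach only later rows make up. A row lasts 1/8 s, in which the tool goes at most 62.5 mm and 10.7 degrees, less where a joint would pass 70% of its speed; a pose out of reach is approached as far as the arm can. A call with a number of a shift or a turn outside -1 to 1 is refused whole. A call with a gripper value outside its range is refused whole. "fingers" is the opening, from -1 (shut) to 1 (fully open), set as the call begins (left out, the last holds). The fingers move at their own pace and stop on an object; "newtons" is the grip in N (left out, the last holds). Time passes only in rows, so rows that repeat a pose let the fingers close. It gives the time, the measured TCP pose, the force, the opening and the grip force at its end, in the units of the state.
- robot.observe(): the state, without advancing time (a new reading comes with each control period).
- robot.read_camera(name): name is "scene" or "side" or "wrist"; returns a dict with "image" (384x512x3 uint8, red, green, blue), "range_z" (384x512 float32, m along the optical axis (not along the pixel's ray), 0 where there is no reading), "vfov" (degrees; the focal length in pixels is half the picture's height over the tangent of half this angle, whatever the lens; pixels are square), "cx", "cy" (the principal point, pixels), "extrinsics" (4x4, takes a point from camera to world coordinates); the wrist camera has in their place "hand_eye" (4x4, takes a point from camera to tool coordinates, whose origin is the TCP and whose axes are the flange's). Camera axes: x right, y up, looking along -z (the intrinsics and any distortion apply to the point x, -y, -z); pixel columns grow to the right and rows downward; lengths in m; the calibration is good to about 2 mm. The wrist camera is an equidistant fisheye: a pixel r from the principal point sees the ray r / f radians off the axis. A picture is of the moment at which its call begins: read the wrist's pose just before it.
- robot.hand_in(): hands the job in; it is judged then, once.
The state is a dict: "time": time; "qpos": joint angles; "qvel": joint speeds; "joint_efforts": joint torques, N m; "tool_pos": TCP position; "tool_rot": TCP orientation; "contact_force": force on the tool from outside, world axes, zero at the start; "torque": the same for the moment, N m; "opening": finger opening in m; "grip_force": force on a finger pad.
Only numpy, scipy, OpenCV 4.12 (cv2) and the standard library are available. Lean on these libraries where they do the work, as an engineer would, in place of code of your own. Each camera call takes 0.05 s, during which the arm holds its last target. There are 200 camera calls.

TASK

The row of cartons in the steel shelf tray is to be topped up, so make room: with your fingertips press the thumb pad on top of the sliding stop right down to free its ratchet and, keeping it pressed, push the stop back along its slotted bar, away from the cartons, until it is fully home against the rubber bumper. Then let go, so that the pad springs up again. Do not force the stop while its ratchet still holds. Nothing needs gripping and nothing may be lifted: leave the cartons, the jar and the can standing where they are.

Things in the scene. Friction and masses are not known exactly. Their poses are not given: they have to be found in the camera images.
- tray: Fixed galvanised tray, 480 mm (x) by 169 mm (y), rim 52 mm high, end plate 122 mm high at the -x end, where the cartons stand on two decks 30 mm high. Between the decks, along x, lies the bar (slots every 10 mm, top 25 mm high), with the rubber bumper at its +x end: the stop must be pushed along the tray's +x. Origin: centre of the underside, z up. Place and heading differ from run to run.
- stop (a joint): Place of the sliding stop along the tray's +x, m: 0 = nearest the cartons, 0.210 = fully back on the bumper. One-way ratchet: pad up, it holds rigidly against a push to +x (after at most 10 mm of play) and clicks along towards -x with about 7 N. Pad pressed, it slides with about 2 N of friction (a little more when fast) and stays where it is left.
- release (a joint): How far the thumb pad is pressed, m: 0 = up, 0.010 = fully down on its stop. The ratchet is free from 0.005 on. Spring: 2 N to start, 5 N fully down; it springs back when let go. Unpressed it rests anywhere from 0 to 0.005, as the pawl lies in a slot or under a rung of the bar.
- pad_top (a point): Centre of the top of the grey ribbed thumb pad (54 mm along the tray's x, 42 mm across, 8 mm thick) that rides on the stop; 100 mm above the work surface when fully up. It goes straight down when pressed and lies 53 mm behind (+x of) the front of the face plate; its x in the tray frame is joint stop minus 0.037 m. Axes as the tray's.
- push_rest (a point): Middle of the front (-x) face of the stop's push rest: a black upright block, 47 mm wide, 14 mm thick, fixed to the stop just behind the pad, from 80 to 127 mm above the work surface; a finger on the pad can push against it. Its face is 32 mm behind (+x of) the pad's centre; 70 mm are free between the face plate's lip and it. Axes as the tray's.
- face_plate (a point): Middle of the front (-x) face of the stop's upright steel face plate, which looks at the cartons: 140 mm wide, 3 mm thick, from 32 to 121 mm above the work surface. Axes as the tray's.
- carton1: Carton of the row nearest the end plate; same plain yellow-and-white food carton, 45 mm thick (its x) x 135 mm wide (its y) x 105 mm tall, about 0.22 kg, loose; origin at the centre of its underside, z up. Stands on the tray's decks.
- carton2: Middle carton of the row; same plain yellow-and-white food carton, 45 mm thick (its x) x 135 mm wide (its y) x 105 mm tall, about 0.22 kg, loose; origin at the centre of its underside, z up. Stands on the tray's decks.
- carton3: Carton of the row nearest the sliding stop; same plain yellow-and-white food carton, 45 mm thick (its x) x 135 mm wide (its y) x 105 mm tall, about 0.22 kg, loose; origin at the centre of its underside, z up. Stands on the tray's decks.
- spare_carton: Spare carton waiting outside the tray, on its far long side; same plain yellow-and-white food carton, 45 mm thick (its x) x 135 mm wide (its y) x 105 mm tall, about 0.22 kg, loose; origin at the centre of its underside, z up. Leave it.
- jar: Amber glass jar with a white lid, 72 mm across, 95 mm tall, outside the tray, on its far long side; origin at the centre of its underside. Leave it.
- can: Food can, 74 mm across, 108 mm tall, outside the tray on the robot's side; origin at the centre of its underside. Leave it.
Not all that is in view belongs to the job. What is shaped like the carton2 but blue, pink or red is not meant.

How it is judged:
On the way, in this order (a step that is already met when the one before it is completed fails the run):
1. the thumb pad is pressed down by the fingers, clear of the ratchet, with the stop still where it stood (value of joint release above 0.0055 m and contact force between the fingers and release above 0.5 N and distance of push_rest from where it was at the start of the episode below 0.025 m), for 0.05 s.
2. the stop is pushed back by the fingers to the rubber bumper (value of joint stop above 0.203 m and contact force between the fingers and stop above 0.3 N), for 0.05 s.
At the end, for the whole second after the job is handed in: The stop is within 7 mm of the end of its travel (joint stop above 0.203) and at rest, the pad has sprung up (release below 0.0055), and every carton, the jar and the can stand upright (tilt under 0.10 rad) within 10 mm of where they stood (value of joint stop above 0.203 m and velocity of joint stop between -0.005 and 0.005 m/s and value of joint release below 0.0055 m and distance of each of carton1, carton2, carton3, spare_carton, jar, can from where it was at the start of the episode below 0.01 m and angle between each of carton1, carton2, carton3, spare_carton, jar, can's own z axis and vertical below 0.1 rad); the robot touches nothing.
It fails at once if the stop is forced with more than 60 N while its ratchet still holds it (value of joint release below 0.005 m and value of joint stop below 0.2 m and contact force between any of the fingers, the arm and stop above 60 N).
It fails at once if a carton, the jar or the can is shifted by more than 20 mm, lifted or tipped over (distance of any of carton1, carton2, carton3, spare_carton, jar, can from where it was at the start of the episode above 0.02 m or angle between any of carton1, carton2, carton3, spare_carton, jar, can's own z axis and vertical above 0.3 rad).
It also fails if it takes over 35 s, if anything falls off the work surface, if the arm or the gripper's body presses on something with over 40 N, if the wrist force passes 120 N, or if a joint passes its speed limit or range.

## Working session

There is one attempt and no reset: what is moved stays moved. The work goes in short steps, Python scripts to look and compute and a tool call to move; the robot and the scene stay as the last step left them, time stands still between calls to the robot, and variables do not carry over. Pictures are saved under pics/ and viewed, at most 10 in all, crops included, and the job is handed in when it is done.

Besides the shell and the picture viewer there is one more tool, called after "Call:" by a JSON object that holds its "op" and its "data". move_arm: Moves the arm, as the interface text tells. Shifts and turns lie within -1 to 1; 1 stands for 0.1 m of shift or pi rad of turn. Its arguments: {"type":"object","properties":{"motion":{"type":"array"},"fingers":{"type":"number"},"newtons":{"type":"number"}},"required":["motion"]}

```bash
mkdir -p pics; cat > h.py <<'E'
import numpy as np, cv2
from cell import robot
def cloud(c):
    H,W=c["image"].shape[:2]; f=H/2/np.tan(np.radians(c["vfov"])/2)
    v,u=np.mgrid[:H,:W]; z=c["range_z"]
    P=np.stack([(u-c["cx"])/f*z,-(v-c["cy"])/f*z,-z,np.ones_like(z)],-1)
    return (P@np.array(c["extrinsics"]).T)[...,:3]
E
python3 - <<'E'
from h import *
for n in("scene","side"):
    c=robot.read_camera(n); np.savez(f"{n}.npz",**c)
    cv2.imwrite(f"pics/{n}.png",cv2.cvtColor(c["image"],cv2.COLOR_RGB2BGR))
    print(n,c["vfov"],c["cx"],c["cy"],np.round(c["extrinsics"],3).tolist(),(c["range_z"]>0).mean(), [k for k in c])
s=robot.observe();print(s["time"],s["tool_pos"],s["tool_rot"],s["opening"])
E
```

```text
scene 47.668415777639474 256.1405007201626 196.02149245720497 [[-0.811, -0.404, 0.423, 1.078], [0.585, -0.558, 0.589, 0.722], [-0.002, 0.725, 0.689, 1.037], [0.0, 0.0, 0.0, 1.0]] 0.9960428873697916 ['image', 'range_z', 'vfov', 'cx', 'cy', 'extrinsics']
side 47.377246465516315 253.20382795399752 192.6102462316813 [[0.793, 0.464, -0.395, 0.055], [-0.609, 0.601, -0.517, -0.683], [-0.002, 0.651, 0.759, 0.981], [0.0, 0.0, 0.0, 1.0]] 0.9960988362630209 ['image', 'range_z', 'vfov', 'cx', 'cy', 'extrinsics']
0.1 [5.24665199e-01 6.62646762e-05 2.26156745e-01] [-3.14035198e+00 -1.56469001e-04  1.57080458e+00] 0.09191586810823613
```

View pics/scene.png

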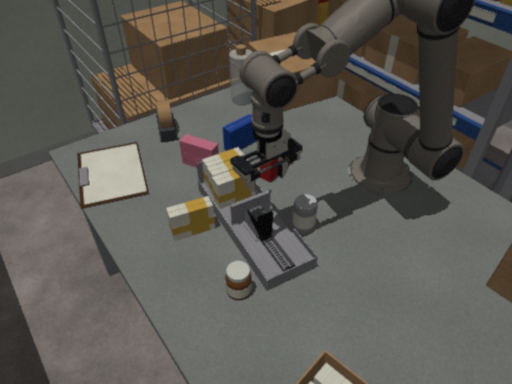

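View pics/side.png

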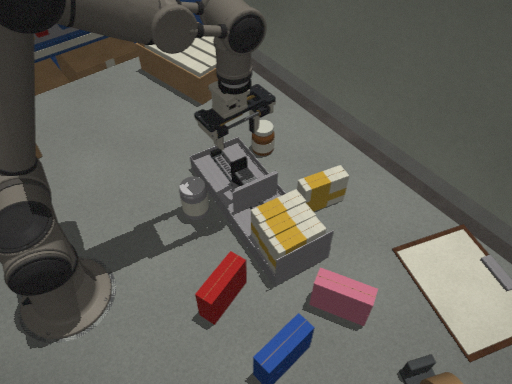

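The scene view shows the tray running from the yellow cartons (228,175) to its +x end (290,265), with the face plate at (250,207) and the black push rest at (262,220). In the side view the stop is at (238,165) and the cartons at (288,230). The blue, pink and red boxes are decoys. The can (305,212 in scene) and jar (238,280) stand beside the tray.

```bash
cat > m.py <<'E'
from h import *
def roi(n,box):
    c=dict(np.load(n+".npz")); P=cloud(c); u0,u1,v0,v1=box
    return c["image"][v0:v1,u0:u1].reshape(-1,3).astype(int),P[v0:v1,u0:u1].reshape(-1,3)
for n,b in(("scene",(195,325,145,290)),("side",(180,340,135,280))):
    I,P=roi(n,b); z=P[:,2]
    sat=I.max(1)-I.min(1)
    print(n,"table z",np.median(z[(z<.02)]))
    m=(abs(z-.052)<.004)&(sat<25)
    r=cv2.minAreaRect(P[m][:,:2].astype(np.float32)*1000); print("rim",m.sum(),r)
    y=(I[:,0]-I[:,2]>60)&(z>.125)&(z<.145)
    print("carton yellow top",y.sum(),P[y].mean(0).round(4))
    d=(I.max(1)<50)&(z>.118)&(z<.135)
    if d.sum(): print("rest top",d.sum(),np.median(P[d],0).round(4),P[d].min(0).round(3),P[d].max(0).round(3),cv2.minAreaRect(P[d][:,:2].astype(np.float32)*1000))
    pl=(sat<25)&(I.max(1)>60)&(z>.114)&(z<.126)
    if pl.sum(): print("plate/top",pl.sum(),cv2.minAreaRect(P[pl][:,:2].astype(np.float32)*1000))
    pad=(sat<30)&(z>.088)&(z<.106); print("pad",pad.sum(),np.median(P[pad],0).round(4))
ims=[]
for n,b in(("scene",(190,325,140,290)),("side",(180,315,110,260))):
    c=np.load(n+".npz")["image"][b[2]:b[3],b[0]:b[1]]
    ims.append(cv2.resize(c,(400,444),interpolation=cv2.INTER_CUBIC))
cv2.imwrite("pics/crop.png",cv2.cvtColor(np.hstack(ims),cv2.COLOR_RGB2BGR))
E
python3 m.py
```

```text
scene table z -0.0020864101847221095
rim 386 ((497.2218322753906, -74.33224487304688), (582.3717041015625, 327.14324951171875), 69.60906982421875)
carton yellow top 239 [ 0.4968 -0.2388  0.1325]
rest top 58 [0.5433 0.0232 0.1229] [0.521 0.014 0.119] [0.567 0.03  0.128] ((543.5697021484375, 22.596237182617188), (11.735644340515137, 45.339942932128906), 83.17389678955078)
plate/top 223 ((560.091796875, -134.3477325439453), (122.97160339355469, 334.4197082519531), 22.69970703125)
pad 1240 [0.5588 0.025  0.0959]
side table z -0.0005804137216496308
rim 531 ((543.5659790039062, -61.55767822265625), (368.3678283691406, 497.0668640136719), 0.05318959429860115)
carton yellow top 1233 [ 0.4891 -0.2253  0.1342]
rest top 63 [0.537  0.016  0.1236] [0.517 0.01  0.118] [0.561 0.026 0.129] ((538.6156005859375, 16.07728385925293), (12.292379379272461, 44.203125), 78.26847839355469)
plate/top 529 ((521.9219360351562, -137.83834838867188), (330.1957092285156, 161.46609497070312), 83.14835357666016)
pad 1350 [ 0.5241 -0.0752  0.0995]
```

View pics/crop.png

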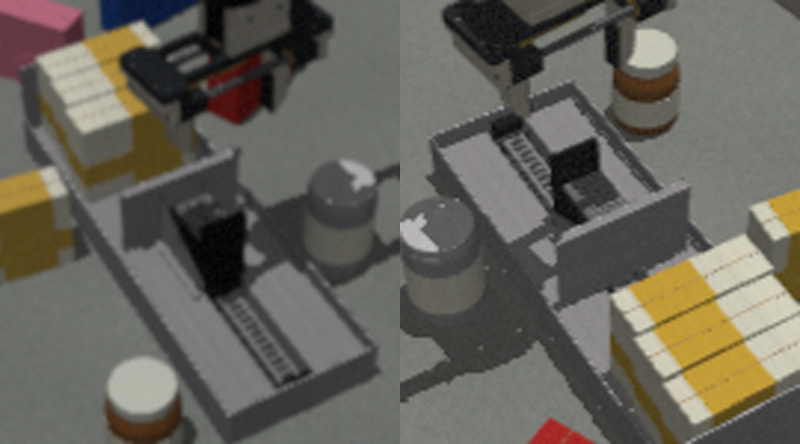

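The crop confirms the stop: grey face plate, ribbed dark pad, black push rest behind it with the slotted bar leading to the +x end. Next, heading and refined positions.

```bash
cat > m2.py <<'E'
from h import *
R0=np.array([.541,.02])
for n in("scene","side"):
    c=dict(np.load(n+".npz"));P=cloud(c).reshape(-1,3);I=c["image"].reshape(-1,3).astype(int);z=P[:,2];sat=I.max(1)-I.min(1)
    th=np.radians(79)
    for it in range(4):
        e=np.array([np.cos(th),np.sin(th)]);f=np.array([-e[1],e[0]]);D=P[:,:2]-R0;x=D@e;y=D@f
        L=[]
        for s in(-1,1):
            m=(abs(z-.051)<.005)&(x>-.3)&(x<.2)&(abs(y-s*.083)<.016)&(sat<30)
            # outermost rim points per x-bin
            xs,ys=[],[]
            for b in np.arange(-.3,.2,.01):
                k=m&(x>=b)&(x<b+.01)
                if k.sum()>=2: xs.append(b+.005);ys.append(np.median(y[k]))
            if len(xs)<5: continue
            p=np.polyfit(xs,ys,1);r=np.abs(np.polyval(p,xs)-ys);g=r<=np.median(r)*2.5+1e-4
            p=np.polyfit(np.array(xs)[g],np.array(ys)[g],1);L.append((p,g.sum()))
        th+=np.arctan(sum(p[0]*w for p,w in L)/sum(w for p,w in L))
    print(n,"yaw",np.degrees(th),[(p.round(4),w) for p,w in L])
    e=np.array([np.cos(th),np.sin(th)]);f=np.array([-e[1],e[0]]);D=P[:,:2]-R0;x=D@e;y=D@f
    q=lambda a:np.percentile(a,[2,50,98]).round(4)
    d=(I.max(1)<55)&(z>.122)&(z<.132)&(abs(x)<.05)&(abs(y)<.05);print(" rest top x,y,z",d.sum(),q(x[d]),q(y[d]),q(z[d]))
    k=(z>.113)&(z<.126)&(x>-.12)&(x<-.04)&(abs(y)<.09)&(sat<30);print(" plate x,y",k.sum(),q(x[k]),q(y[k]))
    k=(z>.085)&(z<.106)&(x>-.062)&(x<-.012)&(abs(y)<.019);print(" pad",k.sum(),q(x[k]),q(y[k]),q(z[k]))
    k=(abs(z-.051)<.005)&(x>.05)&(x<.3)&(abs(y)<.06)&(sat<30);print(" end rim x",k.sum(),q(x[k]))
    k=(z>.122)&(z<.142)&(x<-.08)&(x>-.4)&(abs(y)<.05)&(sat>15);print(" cartons x",q(x[k]),q(y[k]))
    for nm,g in(("can",(z>.1)&(z<.115)&(y>-.25)&(y<.25)&(abs(y)>.09)&(x>-.1)&(x<.2)),("jar",(z>.085)&(z<.1)&(abs(y)>.09)&(abs(y)<.25)&(x>-.1)&(x<.2))):
        print(" ",nm,g.sum(),q(x[g]),q(y[g]))
E
python3 m2.py
```

```text
scene yaw 83.09420907743461 [(array([ 0.0008, -0.0837]), np.int64(35)), (array([-0.0012,  0.082 ]), np.int64(24))]
 rest top x,y,z 36 [-0.0027  0.0022  0.0074] [-0.0229 -0.0012  0.0207] [0.1222 0.1246 0.1274]
 plate x,y 131 [-0.0907 -0.0848 -0.0783] [-0.0681 -0.0025  0.0659]
 pad 116 [-0.0608 -0.0416 -0.0225] [-0.0187 -0.0021  0.0178] [0.0937 0.0981 0.1025]
 end rim x 56 [0.1551 0.1581 0.1612]
 cartons x [-0.3129 -0.2558 -0.1723] [-0.0484 -0.0123  0.0447]
  can 281 [-0.0323  0.0004  0.0286] [0.1134 0.1433 0.1742]
  jar 497 [-0.0062  0.1128  0.1485] [-0.18   -0.1449  0.162 ]
side yaw 83.24925167047344 [(array([ 0.0017, -0.0828]), np.int64(22)), (array([-0.0008,  0.0835]), np.int64(45))]
 rest top x,y,z 41 [-0.0072 -0.003   0.0027] [-0.0199  0.0035  0.0238] [0.1228 0.1253 0.1289]
 plate x,y 240 [-0.0947 -0.0897 -0.082 ] [-0.0656  0.0025  0.0677]
 pad 173 [-0.0616 -0.0389 -0.0151] [-0.0177  0.0004  0.0184] [0.0956 0.0994 0.1028]
 end rim x 50 [0.1515 0.1551 0.159 ]
 cartons x [-0.3161 -0.2508 -0.1773] [-0.0476  0.003   0.0484]
  can 405 [-0.0361 -0.007   0.0261] [0.1154 0.1461 0.1759]
  jar 336 [-0.0405  0.0912  0.136 ] [-0.1789 -0.1356  0.1801]
```

Yaw 83.2°, pad centre ≈ (0.536,-0.019), with heights matching (pad 0.098, rest 0.127, plate 0.12). The stop stands at about 0.077. The two views agree within 5 mm. I'll close the fingers, align and go above the pad.

Call:
{"op": "move_arm", "data": {"motion": [[-0.1,0.13,0,0,0,0.038],[-0.1,0.13,0,0,0,0.038],[-0.1,0.13,0,0,0,0.038],[-0.1,0.13,0,0,0,0.038],[-0.1,0.13,0.3,0,0,0.038],[-0.1,0.13,0.6,0,0,0.038],[-0.1,0.13,0.8,0,0,0.038],[-0.1,0.13,0.9,0,0,0.038],[-0.1,0.13,0.9,0,0,0.038]], "fingers": -1, "newtons": 20}}

```text
time: 1.23
tool_pos: [0.5378, -0.0098, 0.1366]
tool_rot: [-3.141, -0.0, 1.452]
contact_force: [0.3, 0.0, 0.5]
opening: 0.0064
grip_force: 0.0
```

```bash
python3 - <<'E'
from h import *
ims=[]
for n,b in(("scene",(190,325,140,290)),("side",(180,315,110,260))):
    c=robot.read_camera(n)["image"][b[2]:b[3],b[0]:b[1]]
    ims.append(cv2.resize(c,(400,444),interpolation=cv2.INTER_CUBIC))
cv2.imwrite("pics/crop2.png",cv2.cvtColor(np.hstack(ims),cv2.COLOR_RGB2BGR))
s=robot.observe();print(s)
E
```

```text
{'time': 1.325, 'qpos': array([-1.60919578e-01,  4.53013689e-01,  1.61648238e+00, -2.43525724e-06,
        1.07061427e+00, -4.17620597e-02]), 'qvel': array([-0.00016443, -0.00461148, -0.00255123, -0.00083598, -0.00143467,
        0.00137349]), 'joint_efforts': array([ 7.58362032e-03, -4.55043197e+01, -2.13808268e+01,  6.93809101e-02,
        4.59332415e-02, -3.57653735e-03]), 'tool_pos': array([ 0.53850324, -0.01001224,  0.13756689]), 'tool_rot': array([3.14011172e+00, 6.40233188e-05, 1.45163993e+00]), 'contact_force': array([ 0.299356  , -0.07512921, -0.61075709]), 'torque': array([-0.02641912,  0.01955047, -0.00418207]), 'grip_force': 0.0, 'opening': 0.0013885640163358482}
```

View pics/crop2.png

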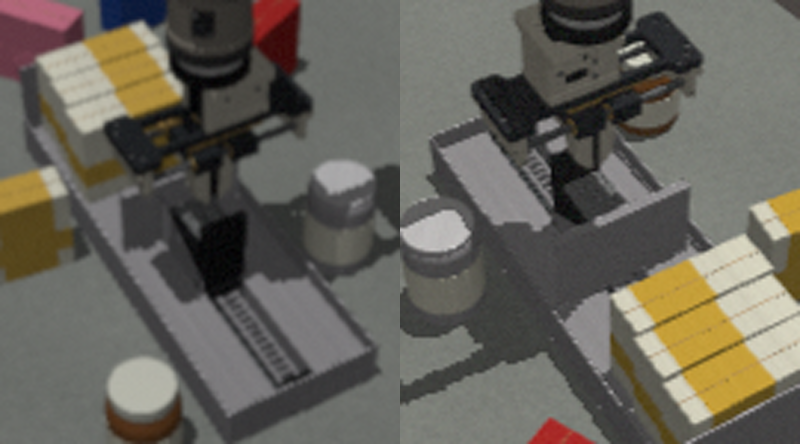

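Both views show the closed fingers between the face plate and the black rest, centred over the pad. I'll descend gently onto it.

Call:
{"op": "move_arm", "data": {"motion": [[0,0,0.2,0,0,0],[0,0,0.32,0,0,0],[0,0,0.36,0,0,0],[0,0,0.38,0,0,0],[0,0,0.4,0,0,0]]}}

```text
time: 1.95
tool_pos: [0.5381, -0.01, 0.0972]
tool_rot: [3.141, -0.0, 1.451]
contact_force: [-2.2, 0.8, 2.7]
opening: 0.0008
grip_force: 1.5
```

Contact at about 2.7 N. Pressing further.

Call:
{"op": "move_arm", "data": {"motion": [[0,0,0.02,0,0,0],[0,0,0.04,0,0,0],[0,0,0.055,0,0,0],[0,0,0.06,0,0,0],[0,0,0.06,0,0,0]]}}

```text
time: 2.58
tool_pos: [0.5381, -0.01, 0.0908]
tool_rot: [3.141, -0.0, 1.451]
contact_force: [-2.5, 1.2, 4.9]
opening: 0.0004
grip_force: 2.4
```

Call:
{"op": "move_arm", "data": {"motion": [[0,0,0.008,0,0,0],[0.03,0,0.008,0,0,0],[0.06,0,0.008,0,0,0],[0.09,0,0.008,0,0,0],[0.12,0,0.008,0,0,0],[0.15,0,0.008,0,0,0],[0.18,0,0.008,0,0,0],[0.18,0,0.008,0,0,0]]}}

```text
time: 3.58
tool_pos: [0.5402, 0.0077, 0.0901]
tool_rot: [3.141, 0.0, 1.452]
contact_force: [-2.9, 1.1, 5.0]
opening: 0.0006
grip_force: 3.1
```

Call:
{"op": "move_arm", "data": {"motion": [[0.05,0,0,0,0,0],[0.1,0,0,0,0,0],[0.15,0,0,0,0,0],[0.2,0,0,0,0,0],[0.25,0,0,0,0,0],[0.3,0,0,0,0,0],[0.3,0,0,0,0,0]]}}

```text
time: 4.45
tool_pos: [0.544, 0.0377, 0.0902]
tool_rot: [3.141, 0.0, 1.452]
contact_force: [-3.0, 0.8, 5.6]
opening: 0.0004
grip_force: 2.9
```

```bash
python3 - <<'E'
from h import *
ims=[]
for n,b in(("scene",(190,325,140,290)),("side",(180,315,110,260))):
    c=robot.read_camera(n)["image"][b[2]:b[3],b[0]:b[1]]
    ims.append(cv2.resize(c,(400,444),interpolation=cv2.INTER_CUBIC))
cv2.imwrite("pics/crop3.png",cv2.cvtColor(np.hstack(ims),cv2.COLOR_RGB2BGR))
s=robot.observe();print(s["contact_force"],s["tool_pos"])
E
```

```text
[-2.10695626  1.07845704  5.66578678] [0.54395653 0.03776267 0.09017711]
```

View pics/crop3.png

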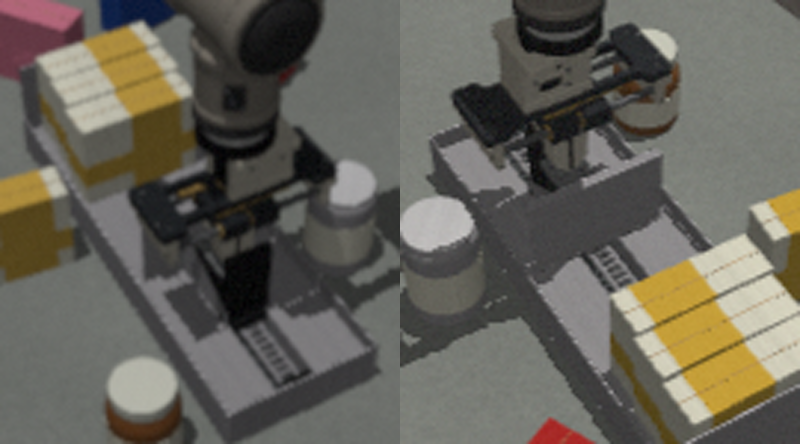

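The stop slides freely with the finger, and the cartons are undisturbed. Pushing on.

Call:
{"op": "move_arm", "data": {"motion": [[0.06,0,0,0,0,0],[0.13,0,0,0,0,0],[0.2,0,0,0,0,0],[0.27,0,0,0,0,0],[0.34,0,0,0,0,0],[0.41,0,0,0,0,0],[0.48,0,0,0,0,0],[0.55,0,0,0,0,0],[0.62,0,0,0,0,0],[0.69,0,0,0,0,0],[0.76,0,0,0,0,0],[0.8,0,0,0,0,0]]}}

```text
time: 6.05
tool_pos: [0.5536, 0.1169, 0.0902]
tool_rot: [3.141, 0.001, 1.452]
contact_force: [-2.2, -2.3, 5.2]
opening: 0.0001
grip_force: 2.8
```

Call:
{"op": "move_arm", "data": {"motion": [[0.02,0,0,0,0,0],[0.04,0,0,0,0,0],[0.06,0,0,0,0,0],[0.08,0,0,0,0,0],[0.1,0,0,0,0,0],[0.12,0,0,0,0,0],[0.12,0,0,0,0,0]]}}

```text
time: 6.92
tool_pos: [0.5551, 0.1291, 0.0901]
tool_rot: [3.141, 0.0, 1.452]
contact_force: [-0.3, -3.2, 5.5]
opening: 0.0007
grip_force: 2.6
```

Call:
{"op": "move_arm", "data": {"motion": [[0.02,0,0,0,0,0],[0.04,0,0,0,0,0],[0.06,0,0,0,0,0],[0.06,0,0,0,0,0]]}}

```text
time: 7.42
tool_pos: [0.5553, 0.1309, 0.0901]
tool_rot: [-3.141, 0.007, 1.452]
contact_force: [-2.7, -20.8, 8.3]
opening: 0.0008
grip_force: 11.3
```

About 20 N means it is on the bumper. I'll ease the push, then lift straight up so the pad springs up with the stop held home.

Call:
{"op": "move_arm", "data": {"motion": [[-0.02,0,0,0,0,0],[-0.03,0,0,0,0,0],[-0.03,0,-0.05,0,0,0],[-0.03,0,-0.12,0,0,0],[-0.04,0,-0.2,0,0,0],[-0.06,0,-0.3,0,0,0],[-0.06,0,-0.5,0,0,0],[-0.06,0,-0.8,0,0,0],[-0.06,0,-1,0,0,0],[-0.06,0,-1,0,0,0]]}}

```text
time: 8.68
tool_pos: [0.5556, 0.1295, 0.1917]
tool_rot: [3.138, -0.001, 1.452]
contact_force: [-0.4, 0.3, 1.5]
opening: 0.0006
grip_force: 0.0
```

```bash
python3 - <<'E'
from h import *
ims=[]
for n,b in(("scene",(190,325,140,290)),("side",(180,315,110,260))):
    c=robot.read_camera(n); np.savez(n+".npz",**c)
    c=c["image"][b[2]:b[3],b[0]:b[1]]
    ims.append(cv2.resize(c,(400,444),interpolation=cv2.INTER_CUBIC))
cv2.imwrite("pics/crop4.png",cv2.cvtColor(np.hstack(ims),cv2.COLOR_RGB2BGR))
s=robot.observe();print(s["contact_force"],s["tool_pos"])
e=np.array([np.cos(np.radians(83.17)),np.sin(np.radians(83.17))]);f=np.array([-e[1],e[0]])
for n in("scene","side"):
    c=dict(np.load(n+".npz"));P=cloud(c).reshape(-1,3);I=c["image"].reshape(-1,3).astype(int);z=P[:,2]
    D=P[:,:2]-[.541,.02];x=D@e;y=D@f
    q=lambda a:np.percentile(a,[2,50,98]).round(4) if len(a) else 0
    d=(I.max(1)<55)&(z>.122)&(z<.132)&(x>.09)&(x<.18)&(abs(y)<.03);print(n,"rest",d.sum(),q(x[d]),q(y[d]))
    k=(z>.113)&(z<.126)&(x>.0)&(x<.09)&(abs(y)<.09);print(" plate",k.sum(),q(x[k]))
    k=(z>.08)&(z<.11)&(x>.072)&(x<.118)&(abs(y)<.018);print(" pad",k.sum(),q(z[k]))
E
```

```text
[-0.01764893 -0.24231609 -0.65886637] [0.55430993 0.12921065 0.18942686]
scene rest 50 [0.1285 0.132  0.1378] [-0.0227  0.0012  0.0218]
 plate 110 [0.0373 0.045  0.0508]
 pad 133 [0.0893 0.098  0.1014]
side rest 42 [0.1214 0.1267 0.1339] [-0.0195  0.0012  0.0233]
 plate 210 [0.0349 0.0397 0.0487]
 pad 131 [0.083  0.0995 0.1034]
```

View pics/crop4.png

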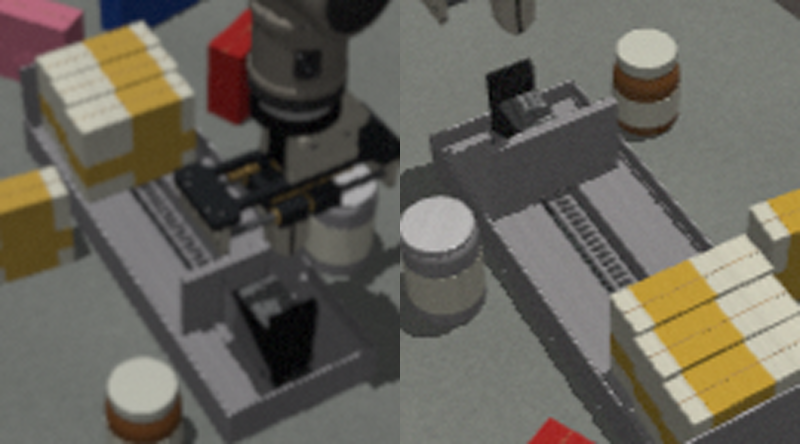

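Both views show the stop against the tray's +x end. It has moved 130 mm, the pad is up at 0.098–0.0995 m, and nothing else has shifted. Handing in.

```bash
python3 -c "
from cell import robot
print(robot.hand_in())"
```

```text
the job is handed in; nothing more can be done
None
```

The stop is pushed back to the bumper, where it met about 20 N, the pad is up again, and the cartons, jar and can look unmoved in the last images; the job is handed in, but no verdict came back.

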